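# Roll the tube shaker's thumbwheel to off

## Robot

A 7-joint arm with a two-finger parallel gripper is mounted at the origin on the work surface. World frame = base frame: x ahead of the robot, y to its left, z up, the work surface at z = 0. Lengths are in m, angles in rad, forces in N, time in s.
With the tool pointing down it reaches from about 0.35 to 0.9 m from the base axis. Payload 7.2 kg.
Tool frame: the origin (TCP) lies midway between the tips of the shut fingers; the grasp point (between the pads) lies 19 mm behind it; z points along the fingers, y is the line along which they close (so a half turn about z gives the same grasp; the last joint's range is limited). The gripper opens to 88 mm and grips with 3 to 60 N. Pads are 20 mm wide; open, the fingers measure 115 mm over their backs; the gripper's body (75 mm by 178 mm) begins 61 mm behind the grasp point.
Start: joints at [1.258, 0.411, -0.013, 1.596, 0.006, 1.134, -0.082], TCP at [0.151, -0.606, 0.223] pointing down, gripper open.
Joint ranges: [-2.95, 2.95], [-0.29, 1.99], [-1.47, 1.44], [0.14, 2.54], [-1.03, 4.17], [0.13, 1.85], [-2.86, 2.86]. Speed limits (rad/s): [2.39, 2.39, 3.01, 3.01, 3.14, 3.14, 3.14].

## Interface

Orientations are given as a unit quaternion [x, y, z, w].
In Python, from cell import ctrl gives the robot as it stands.
- The arm moves only by the tool carry_out, never from a script. Its argument "motion" is a list of rows, each an object of numbers: "tx", "ty", "tz": the shift along the tool's x, y, z in m; "rx", "ry", "rz": the turn, a rotation vector about the tool's x, y, z in degrees. In form: [{"tx": .., "ty": .., "tz": .., "rx": .., "ry": .., "rz": ..}, ...]. A call has 1 to 8 rows; each row shifts and turns the commanded pose from where the row before left it, along the tool's axes as they then stand; what a row does not reach is not made up. A row lasts 1/10 s, in which the tool goes at most 50 mm and 8.59 degrees, less where a joint would pass 70% of its speed; a pose out of reach is approached as far as the arm can. A call is refused whole if a number of a shift passes 0.05 or a number of a turn 8.59, either way. A call with a gripper value outside its range is refused whole. "grip" is the opening, from 0 (shut) to 1 (fully open), set as the call begins (left out, the last holds). The fingers move at their own pace and stop on an object; "force" is the grip in N (left out, the last holds). Time passes only in rows, so rows that do not move let the fingers close. It gives the time, the measured TCP pose, the force, the opening and the grip force at its end, in the units of the state.
- ctrl.observe(): the state, without advancing time (a new reading comes with each control period).
- ctrl.camera(name): name is "side" or "top" or "wrist"; returns a dict with "color" (384x512x3 uint8, blue, green, red), "depth" (384x512 float32, m along the optical axis (not along the pixel's ray), 0 where there is no reading), "fx", "fy", "cx", "cy" (pixels), "dist" ([k1, k2, p1, p2, k3] as OpenCV has them; the pictures are not rectified), "extrinsics" (4x4, takes a point from camera to world coordinates). Camera axes: x right, y down, z forward; pixel columns grow to the right and rows downward; lengths in m; the calibration is good to about 2 mm. A picture is of the moment at which its call begins.
- ctrl.sign_off(): hands the job in; it is judged then, once.
The state is a dict: "time": time; "q": joint angles; "qvel": joint speeds; "joint_efforts": joint torques, N m; "tcp_pos": TCP position; "orientation": TCP orientation; "contact_force": force on the tool from outside, world axes, zero at the start; "torque": the same for the moment, N m; "gripper_width": finger opening in m; "grip_force": force on a finger pad.
Only numpy, scipy, OpenCV 4.12 (cv2) and the standard library are available. Lean on these libraries where they do the work, as an engineer would, in place of code of your own. Each camera call takes 0.05 s, during which the arm holds its last target. There are 200 camera calls.

## Task

The tube shaker has finished its run: switch it off by rolling the thumbwheel in its top with a fingertip, top of the wheel towards the instrument's front, until it comes to its stop. The shaker is the instrument with the oblong metal block full of wells; leave the thumbwheel of its neighbour, the stirrer with the round flat plate, as it is set.

Things in the scene. Friction and masses are not known exactly. Their poses are not given: they have to be found in the camera images.
- shaker: Tube shaker: white box fixed to the bench, 220 mm front to rear (x), 170 wide (y), deck 65 high; on the rear half an aluminium block with 24 wells rises to 90 mm. Origin: centre of its underside; x from its front (deck edge with display, roughly facing the robot) to its rear, y left, z up. Its black thumbwheel sits in a 48 x 22 mm slot of the deck, 58 mm ahead of and 40 mm right of centre.
- shaker_wheel_top (a point): Topmost point of the shaker's thumbwheel rim, 74 mm above the bench; fixed to the housing, with its axes. Ribbed rubbery wheel, 50 mm diameter, 14 wide, axle along y; only the top 9 mm stands out of the deck, 38 mm long. Sprung: yields from 2.5 N, up to 4 mm down, 2.5 N more per mm. A fingertip pressed on it with 3 to 8 N and drawn level along x rolls it about 0.04 rad per mm.
- shaker_wheel (a joint): Angle of the shaker's wheel, rad: 0 at the off stop, 1.9 at the other; starts at 0.8 to 1.4. Falls as the rim's top is drawn to the front (-x). Stays where left; turning takes 1.2 N at the rim. One white rib is its mark: at 0 it is just above the deck at the front end of the slot, 45 degrees ahead of the top; at 0.79 on top; beyond that towards the rear.
- stirrer_mark (a point): White mark on the thumbwheel rim of the neighbouring magnetic stirrer (turns with the wheel), to be left as set. Same housing, wheel and slot as the shaker, but on its rear half a flat round white plate, 132 mm diameter, top 87 mm above the bench, instead of the metal block. The two stand side by side, either one on the left.

How it is judged:
At the end, for the whole second after the job is handed in: The shaker's wheel is within 0.18 rad (10 degrees) of its off stop, and the mark of the stirrer's wheel is within 8 mm of where it was (value of joint shaker_wheel below 0.18 rad and distance of stirrer_mark from where it was at the start of the episode below 0.008 m); the robot touches nothing.
It fails at once if the stirrer's wheel is turned (its mark moves more than 8 mm) (distance of stirrer_mark from where it was at the start of the episode above 0.008 m).
It also fails if it takes over 38 s, if anything falls off the work surface, if the arm or the gripper's body presses on something with over 40 N, if the wrist force passes 120 N, or if a joint passes its speed limit or range.

## Working session

There is one attempt and no reset: what is moved stays moved. The work goes in short steps, Python scripts to look and compute and a tool call to move; the robot and the scene stay as the last step left them, time stands still between calls to the robot, and variables do not carry over. Pictures are saved under pics/ and viewed, at most 10 in all, crops included, and the job is handed in when it is done.

Besides the shell and the picture viewer there is one more tool, called as name([rows], argument=value, ...), one row to a line, values as JSON. carry_out: Moves the arm, as the interface text tells. Its arguments: {"type":"object","properties":{"motion":{"type":"array","items":{"type":"object","properties":{"tx":{"type":"number"},"ty":{"type":"number"},"tz":{"type":"number"},"rx":{"type":"number"},"ry":{"type":"number"},"rz":{"type":"number"}}}},"grip":{"type":"number"},"force":{"type":"number"}},"required":["motion"]}

```bash
mkdir -p pics
cat > h.py <<'E'
import numpy as np, cv2
from cell import ctrl
def snap(n,f):
    c=ctrl.camera(n); cv2.imwrite('pics/'+f+'.png',c['color']); np.savez('pics/'+f+'.npz',**c); return c
def P(f,u,v,r=1):
    c=np.load('pics/'+f+'.npz'); K=np.array([[c['fx'],0,c['cx']],[0,c['fy'],c['cy']],[0,0,1]],float)
    d=c['depth'][v-r:v+r+1,u-r:u+r+1]; d=np.median(d[d>0])
    x,y=cv2.undistortPoints(np.array([[[u,v]]],float),K,np.array(c['dist'],float))[0,0]
    return (c['extrinsics']@[x*d,y*d,d,1])[:3]
E
python3 - <<'E'
from h import *
snap('top','top0'); snap('side','side0')
s=ctrl.observe(); print(s['time'],s['tcp_pos'],s['orientation'],s['contact_force'])
E
```

```text
0.1 [ 0.15130822 -0.60597649  0.22192606] [ 9.92517932e-01  1.22097093e-01 -1.45889962e-04 -6.58298969e-04] [-0.45306078  0.1668286  -0.63501863]
```

View pics/top0.png

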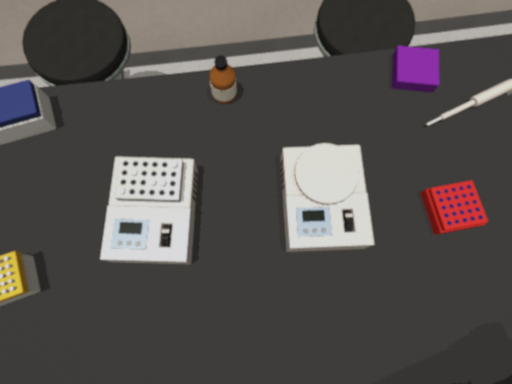

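View pics/side0.png

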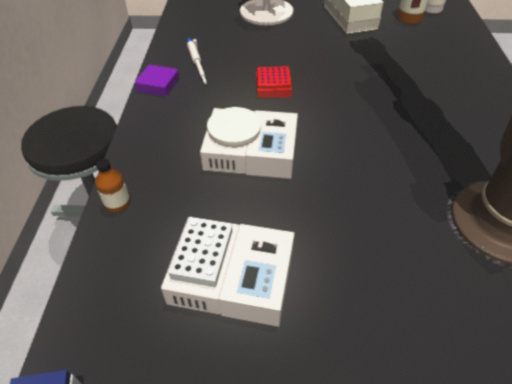

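The shaker is on the left of the top view, with its wheel at about (166,235) and its deck front corners at (102,261) and (188,262). The stirrer is on the right, with its wheel at (348,220).

Run:
```python
from h import *
np.set_printoptions(precision=4,suppress=True)
for u,v in [(166,235),(166,226),(166,245),(105,258),(185,259),(150,212),(148,180),(348,220),(120,240),(182,240)]: print(u,v,P('top0',u,v))
for u,v in [(264,246),(290,235),(278,315)]: print('side',u,v,P('side0',u,v))
a=cv2.imread('pics/top0.png')[200:270,95:200]; b=cv2.imread('pics/side0.png')[215:325,160:300]
cv2.imwrite('pics/c.png',np.hstack([cv2.resize(a,(420,280),interpolation=3),cv2.resize(b,(356,280),interpolation=3)]))
```

```text
166 235 [0.5279 0.1241 0.0726]
166 226 [0.5483 0.1248 0.063 ]
166 245 [0.5095 0.1275 0.0626]
105 258 [0.4996 0.248  0.0646]
185 259 [0.4764 0.0918 0.0639]
150 212 [0.5817 0.1551 0.0637]
148 180 [0.6424 0.1488 0.0896]
348 220 [ 0.5103 -0.2451  0.0723]
120 240 [0.5315 0.2176 0.0648]
182 240 [0.5152 0.0947 0.0636]
side 264 246 [0.5284 0.1333 0.0721]
side 290 235 [0.4779 0.1005 0.065 ]
side 278 315 [0.5001 0.2599 0.0439]
```

View pics/c.png

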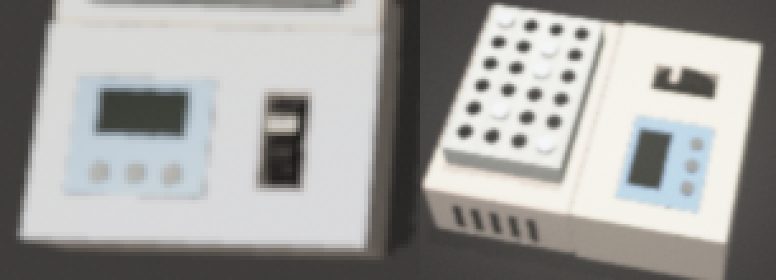

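Checks agree: wheel top is at about (0.528, 0.126, 0.073), shaker yaw is about -8°, and the mark is behind the top (angle about 1.1). I'll shut the fingers and travel there at height.

carry_out([
  {"tx": 0.023, "ty": -0.0256},
  {"tx": 0.023, "ty": -0.0256},
  {"tx": 0.023, "ty": -0.0256},
  {"tx": 0.023, "ty": -0.0256},
  {"tx": 0.023, "ty": -0.0256},
  {"tx": 0.023, "ty": -0.0256},
  {"tx": 0.023, "ty": -0.0256},
  {"tx": 0.023, "ty": -0.0256},
], grip=0)

```text
invalid input
```

carry_out([
  {"tx": 0.023, "ty": -0.0256},
  {"tx": 0.023, "ty": -0.0256},
  {"tx": 0.023, "ty": -0.0256},
  {"tx": 0.023, "ty": -0.0256},
  {"tx": 0.023, "ty": -0.0256},
  {"tx": 0.023, "ty": -0.0256},
  {"tx": 0.023, "ty": -0.0256},
  {"tx": 0.023, "ty": -0.0256},
])

```text
invalid input
```

carry_out([
  {"tx": 0.023, "ty": -0.0256},
  {"tx": 0.023, "ty": -0.0256},
  {"tx": 0.023, "ty": -0.0256},
  {"tx": 0.023, "ty": -0.0256},
  {"tx": 0.023, "ty": -0.0256},
  {"tx": 0.023, "ty": -0.0256},
  {"tx": 0.023, "ty": -0.0256},
  {"tx": 0.023, "ty": -0.0256},
])

```text
invalid input
```

carry_out([
  {"rz": 7.5},
  {"rz": 7.5},
  {"rz": 7.4},
  {"tz": 0.01},
  {"tz": 0},
])

```text
invalid input
```

Run:
```python
from h import *
snap('wrist','w1')
s=ctrl.observe(); print(s['time'],s['tcp_pos'],s['orientation'],s['contact_force'],s['gripper_width'])
```

```text
0.15 [ 0.1513349  -0.606024    0.22200593] [ 9.92520135e-01  1.22079545e-01 -1.09961635e-04 -5.95843705e-04] [-0.04848069  0.30620382 -0.0728322 ] 0.08803026097114948
```

View pics/w1.png

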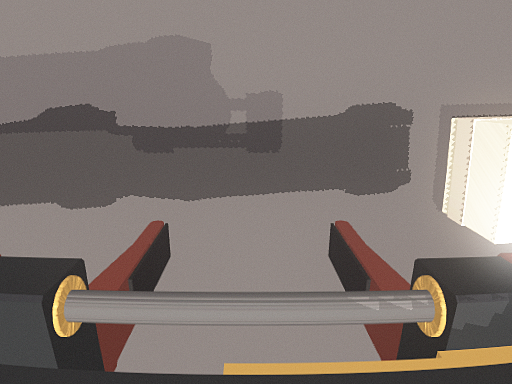

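Every call was refused and nothing moved; the picture still shows the start pose with open fingers. The rows probably need all six numbers.

carry_out([
  {"tx": 0.023, "ty": -0.0256, "tz": 0, "rx": 0, "ry": 0, "rz": 0},
  {"tx": 0.023, "ty": -0.0256, "tz": 0, "rx": 0, "ry": 0, "rz": 0},
  {"tx": 0.023, "ty": -0.0256, "tz": 0, "rx": 0, "ry": 0, "rz": 0},
  {"tx": 0.023, "ty": -0.0256, "tz": 0, "rx": 0, "ry": 0, "rz": 0},
  {"tx": 0.023, "ty": -0.0256, "tz": 0, "rx": 0, "ry": 0, "rz": 0},
  {"tx": 0.023, "ty": -0.0256, "tz": 0, "rx": 0, "ry": 0, "rz": 0},
  {"tx": 0.023, "ty": -0.0256, "tz": 0, "rx": 0, "ry": 0, "rz": 0},
  {"tx": 0.023, "ty": -0.0256, "tz": 0, "rx": 0, "ry": 0, "rz": 0},
], grip=0)

```text
time: 0.95
tcp_pos: [0.2807, -0.3617, 0.2226]
orientation: [0.993, 0.122, -0.0, 0.0]
contact_force: [0.9, -0.2, -0.3]
gripper_width: 0.0271
grip_force: 0.0
```

carry_out([
  {"tx": 0.023, "ty": -0.0256, "tz": 0, "rx": 0, "ry": 0, "rz": 0},
  {"tx": 0.023, "ty": -0.0256, "tz": 0, "rx": 0, "ry": 0, "rz": 0},
  {"tx": 0.023, "ty": -0.0256, "tz": 0, "rx": 0, "ry": 0, "rz": 0},
  {"tx": 0.023, "ty": -0.0256, "tz": 0, "rx": 0, "ry": 0, "rz": 0},
  {"tx": 0.023, "ty": -0.0256, "tz": 0, "rx": 0, "ry": 0, "rz": 0},
  {"tx": 0.023, "ty": -0.0256, "tz": 0, "rx": 0, "ry": 0, "rz": 0},
  {"tx": 0.023, "ty": -0.0256, "tz": 0, "rx": 0, "ry": 0, "rz": 0},
  {"tx": 0.023, "ty": -0.0256, "tz": 0, "rx": 0, "ry": 0, "rz": 0},
])

```text
time: 1.75
tcp_pos: [0.4095, -0.1185, 0.2227]
orientation: [0.993, 0.122, 0.0, 0.0]
contact_force: [0.1, 0.2, 1.2]
gripper_width: 0.0005
grip_force: 0.0
```

carry_out([
  {"tx": 0.023, "ty": -0.0256, "tz": 0, "rx": 0, "ry": 0, "rz": 0},
  {"tx": 0.023, "ty": -0.0256, "tz": 0, "rx": 0, "ry": 0, "rz": 0},
  {"tx": 0.023, "ty": -0.0256, "tz": 0, "rx": 0, "ry": 0, "rz": 0},
  {"tx": 0.023, "ty": -0.0256, "tz": 0, "rx": 0, "ry": 0, "rz": 0},
  {"tx": 0.023, "ty": -0.0256, "tz": 0, "rx": 0, "ry": 0, "rz": 0},
  {"tx": 0.023, "ty": -0.0256, "tz": 0, "rx": 0, "ry": 0, "rz": 0},
  {"tx": 0.023, "ty": -0.0256, "tz": 0, "rx": 0, "ry": 0, "rz": 0},
  {"tx": 0.023, "ty": -0.0256, "tz": 0, "rx": 0, "ry": 0, "rz": 0},
])

```text
time: 2.55
tcp_pos: [0.5385, 0.1246, 0.2224]
orientation: [0.993, 0.122, -0.0, 0.0]
contact_force: [0.1, -0.4, 0.3]
gripper_width: 0.0005
grip_force: 0.0
```

carry_out([
  {"tx": 0, "ty": 0, "tz": 0.01, "rx": 0, "ry": 0, "rz": 7.5},
  {"tx": 0, "ty": 0, "tz": 0.02, "rx": 0, "ry": 0, "rz": 7.5},
  {"tx": 0, "ty": 0, "tz": 0.02, "rx": 0, "ry": 0, "rz": 7.4},
  {"tx": 0, "ty": 0, "tz": 0.01, "rx": 0, "ry": 0, "rz": 0},
  {"tx": 0, "ty": 0, "tz": 0, "rx": 0, "ry": 0, "rz": 0},
])

```text
time: 3.05
tcp_pos: [0.5372, 0.1233, 0.1613]
orientation: [0.997, -0.071, -0.001, 0.0]
contact_force: [-0.6, 0.3, -1.0]
gripper_width: 0.0004
grip_force: 0.0
```

Run:
```python
from h import *
snap('wrist','w2')
s=ctrl.observe(); print(s['time'],s['tcp_pos'],s['orientation'],s['contact_force'],s['gripper_width'])
```

```text
3.1 [0.53780503 0.12348789 0.16238632] [ 9.97464627e-01 -7.11616966e-02 -5.59164679e-04  1.32372035e-04] [-0.4088618  -0.00840854  0.42471779] 0.00020875660392692463
```

View pics/w2.png

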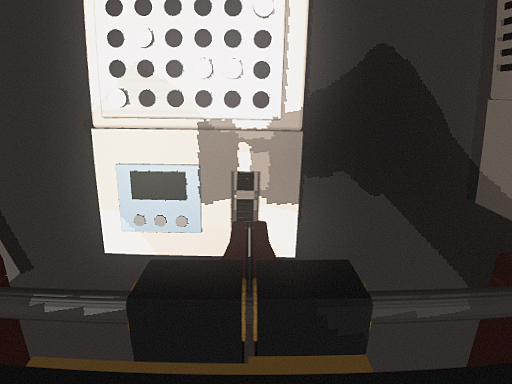

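The wrist view shows the fingers shut, the shaker square to the tool and the wheel slot at (245,171–222). The white mark is near (245,195).

Run:
```python
from h import *
np.set_printoptions(precision=4,suppress=True)
for u,v in [(245,180),(245,187),(245,195),(245,205),(225,200),(220,140),(110,140),(115,230),(108,125),(295,125),(228,180),(262,180),(108,245),(285,245)]: print(u,v,P('w2',u,v))
a=cv2.imread('pics/w2.png')[150:240,200:290]
cv2.imwrite('pics/c2.png',cv2.resize(a,(540,540),interpolation=3))
```

```text
245 180 [0.5464 0.1264 0.0656]
245 187 [0.5414 0.1271 0.0692]
245 195 [0.5359 0.1279 0.0732]
245 205 [0.5275 0.1291 0.0733]
225 200 [0.5314 0.1456 0.0648]
220 140 [0.5815 0.1415 0.0644]
110 140 [0.5948 0.2298 0.0648]
115 230 [0.5179 0.2455 0.065 ]
108 125 [0.6068 0.2286 0.0644]
295 125 [0.5849 0.0809 0.0647]
228 180 [0.5483 0.1403 0.0653]
262 180 [0.5442 0.1126 0.0649]
108 245 [0.5047 0.2558 0.0648]
285 245 [0.4831 0.1003 0.0648]
```

View pics/c2.png

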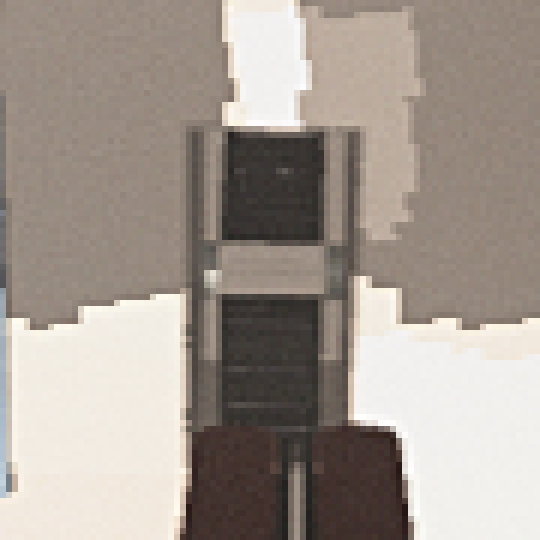

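carry_out([
  {"tx": 0, "ty": -0.004, "tz": 0.02, "rx": 0, "ry": 0, "rz": 0},
  {"tx": 0, "ty": 0, "tz": 0.02, "rx": 0, "ry": 0, "rz": 0},
  {"tx": 0, "ty": 0, "tz": 0.02, "rx": 0, "ry": 0, "rz": 0},
  {"tx": 0, "ty": 0, "tz": 0.02, "rx": 0, "ry": 0, "rz": 0},
  {"tx": 0, "ty": 0, "tz": 0, "rx": 0, "ry": 0, "rz": 0},
  {"tx": 0, "ty": 0, "tz": 0, "rx": 0, "ry": 0, "rz": 0},
])

```text
time: 3.7
tcp_pos: [0.5392, 0.1276, 0.0836]
orientation: [0.997, -0.072, 0.0, -0.0]
contact_force: [-0.8, 0.1, 0.1]
gripper_width: 0.0007
grip_force: 0.0
```

carry_out([
  {"tx": 0, "ty": 0, "tz": 0.006, "rx": 0, "ry": 0, "rz": 0},
  {"tx": 0, "ty": 0, "tz": 0.003, "rx": 0, "ry": 0, "rz": 0},
  {"tx": 0, "ty": 0, "tz": 0.001, "rx": 0, "ry": 0, "rz": 0},
  {"tx": 0, "ty": 0, "tz": 0, "rx": 0, "ry": 0, "rz": 0},
  {"tx": 0, "ty": 0, "tz": 0, "rx": 0, "ry": 0, "rz": 0},
])

```text
time: 4.2
tcp_pos: [0.5393, 0.1276, 0.0732]
orientation: [0.997, -0.073, 0.001, -0.0]
contact_force: [1.6, 0.5, 3.2]
gripper_width: 0.0007
grip_force: 1.7
```

Contact at 3 N. I'll press 0.8 mm more and draw to the front.

carry_out([
  {"tx": 0, "ty": 0, "tz": 0.0008, "rx": 0, "ry": 0, "rz": 0},
  {"tx": -0.002, "ty": 0, "tz": 0, "rx": 0, "ry": 0, "rz": 0},
  {"tx": -0.003, "ty": 0, "tz": 0, "rx": 0, "ry": 0, "rz": 0},
  {"tx": -0.003, "ty": 0, "tz": 0, "rx": 0, "ry": 0, "rz": 0},
  {"tx": -0.003, "ty": 0, "tz": 0, "rx": 0, "ry": 0, "rz": 0},
  {"tx": -0.003, "ty": 0, "tz": 0, "rx": 0, "ry": 0, "rz": 0},
  {"tx": -0.003, "ty": 0, "tz": 0, "rx": 0, "ry": 0, "rz": 0},
  {"tx": 0, "ty": 0, "tz": 0, "rx": 0, "ry": 0, "rz": 0},
])

```text
time: 5.0
tcp_pos: [0.5219, 0.1303, 0.0723]
orientation: [0.997, -0.073, 0.0, -0.0]
contact_force: [0.5, 0.7, 5.8]
gripper_width: 0.0007
grip_force: 2.7
```

carry_out([
  {"tx": -0.003, "ty": 0, "tz": 0, "rx": 0, "ry": 0, "rz": 0},
  {"tx": 0, "ty": 0, "tz": -0.012, "rx": 0, "ry": 0, "rz": 0},
  {"tx": 0.01, "ty": 0, "tz": 0, "rx": 0, "ry": 0, "rz": 0},
  {"tx": 0.01, "ty": 0, "tz": 0, "rx": 0, "ry": 0, "rz": 0},
  {"tx": 0, "ty": 0, "tz": 0, "rx": 0, "ry": 0, "rz": 0},
  {"tx": 0, "ty": 0, "tz": 0.008, "rx": 0, "ry": 0, "rz": 0},
  {"tx": 0, "ty": 0, "tz": 0.004, "rx": 0, "ry": 0, "rz": 0},
  {"tx": 0, "ty": 0, "tz": 0, "rx": 0, "ry": 0, "rz": 0},
])

```text
time: 5.8
tcp_pos: [0.5387, 0.1275, 0.0714]
orientation: [0.997, -0.073, 0.0, 0.0]
contact_force: [-0.1, -0.8, 7.3]
gripper_width: 0.0001
grip_force: 3.6
```

carry_out([
  {"tx": -0.002, "ty": 0, "tz": 0, "rx": 0, "ry": 0, "rz": 0},
  {"tx": -0.003, "ty": 0, "tz": 0, "rx": 0, "ry": 0, "rz": 0},
  {"tx": -0.003, "ty": 0, "tz": 0, "rx": 0, "ry": 0, "rz": 0},
  {"tx": -0.002, "ty": 0, "tz": 0, "rx": 0, "ry": 0, "rz": 0},
])

```text
time: 6.2
tcp_pos: [0.5305, 0.1291, 0.0724]
orientation: [0.997, -0.073, 0.002, -0.0]
contact_force: [4.4, -1.0, 5.9]
gripper_width: 0.0003
grip_force: 2.5
```

carry_out([
  {"tx": -0.002, "ty": 0, "tz": 0, "rx": 0, "ry": 0, "rz": 0},
  {"tx": -0.003, "ty": 0, "tz": 0, "rx": 0, "ry": 0, "rz": 0},
  {"tx": -0.003, "ty": 0, "tz": 0, "rx": 0, "ry": 0, "rz": 0},
  {"tx": -0.002, "ty": 0, "tz": 0, "rx": 0, "ry": 0, "rz": 0},
])

```text
time: 6.6
tcp_pos: [0.5198, 0.1306, 0.0722]
orientation: [0.997, -0.073, 0.001, -0.0]
contact_force: [3.9, -0.1, 4.6]
gripper_width: 0.0002
grip_force: 2.5
```

The horizontal drag rose to about 4 N, so the fingertip is slipping against the stop. I'll lift, draw back and look.

carry_out([
  {"tx": 0, "ty": 0, "tz": -0.02, "rx": 0, "ry": 0, "rz": 0},
  {"tx": 0, "ty": 0, "tz": -0.04, "rx": 0, "ry": 0, "rz": 0},
  {"tx": -0.02, "ty": 0, "tz": -0.03, "rx": 0, "ry": 0, "rz": 0},
  {"tx": -0.02, "ty": 0, "tz": 0, "rx": 0, "ry": 0, "rz": 0},
  {"tx": 0, "ty": 0, "tz": 0, "rx": 0, "ry": 0, "rz": 0},
  {"tx": 0, "ty": 0, "tz": 0, "rx": 0, "ry": 0, "rz": 0},
])

```text
time: 7.2
tcp_pos: [0.4783, 0.1357, 0.1611]
orientation: [0.997, -0.073, -0.001, 0.001]
contact_force: [1.0, -0.4, -1.2]
gripper_width: 0.0002
grip_force: 0.0
```

Run:
```python
from h import *
a=snap('wrist','w3')['color']; b=snap('side','s3')['color'][215:325,160:300]
cv2.imwrite('pics/c3.png',np.hstack([cv2.resize(a[100:260,180:320],(350,400),interpolation=3),cv2.resize(b,(440,400),interpolation=3)]))
```

```text
(no output)
```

View pics/c3.png

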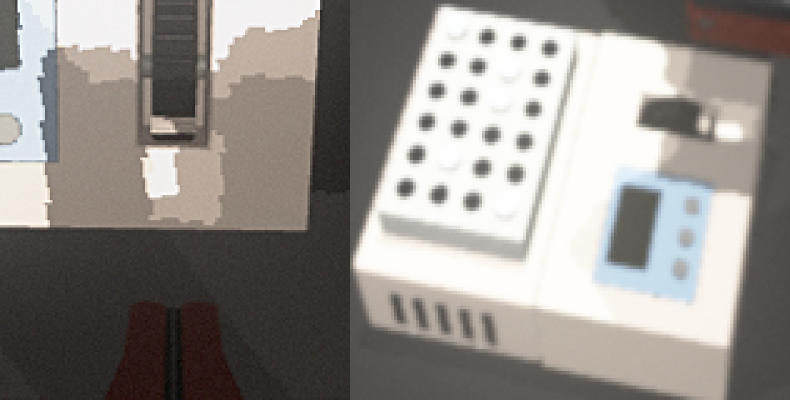

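The white mark is now at the front end of the slot, around crop (172,127), just above the deck. That is the off stop, and the arm is clear of everything.

```bash
python3 -c "
from cell import ctrl; print(ctrl.sign_off())"
```

```text
the job is handed in; nothing more can be done
None
```

The shaker's thumbwheel is rolled to its off stop (its white mark now sits at the front end of the slot), I never touched the stirrer, and I handed the job in at about 7 s with the arm clear; no verdict was returned.

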